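# Stack freshly sawn boards with stickers on a drying skid

### The job

Stack the two freshly sawn boards to dry on the skid: the wide board first, lying on the two bearers along the skid and in the middle of it, then one sticker across it directly above each bearer, then the narrow board on the stickers, lined up over the wide one. Stand the I-beam offcut on the middle of the narrow board, lengthwise along it, to hold the stack flat. Leave the wax tin and the block plane where they are.

Things in the scene. Friction and masses are not known exactly. Their poses are not given: they have to be found in the camera images.
- skid: Drying skid, fixed to the bench: plywood base 220 x 110 x 12 mm with two pale bearers screwed across it. Origin: centre of the base's underside, on the bench; its x axis runs along the 220 mm length (the way the boards must lie), z up. It may be on the left or the right side, turned a little.
- bearer_1: One of the two bearers, a pale wood bar 100 mm long x 28 mm wide x 25 mm high, with two dark screw heads, fixed on top of the skid's base (its top is 37 mm above the bench), across the skid on its centre line. Origin: centre of its underside; its y axis runs along the 100 mm length. It stands 55 to 80 mm from the skid's centre, towards the skid's -x end.
- bearer_2: The other bearer, the same, 55 to 80 mm from the skid's centre towards its +x end (the two distances may differ).
- wide_board: Dark walnut board 210 mm long x 60 mm wide x 16 mm thick, ends painted white, about 0.13 kg, lying flat on the bench. Origin: centre of its underside; x along the length, z up.
- narrow_board: Dark walnut board 210 mm long x 40 mm wide x 16 mm thick, ends painted white, about 0.09 kg, lying flat on the bench. Origin: centre of its underside; x along the length, z up.
- sticker_a: Sticker: pale square wood strip 110 x 20 x 20 mm, 28 g, lying on the bench. Origin: centre of its underside; x along the 110 mm length, z up. Either sticker may go on either bearer.
- sticker_b: The other sticker, just the same as sticker_a.
- beam_weight: Offcut of dark steel I-beam used as a weight, standing upright on the bench: 120 mm long, 80 mm high, both flanges 46 mm wide and 5.5 mm thick, web 4 mm thick, 0.6 to 0.9 kg. Origin: centre of its underside; x along the 120 mm length, z up. It can be gripped from above across the 46 mm top flange.
- wax_tin: Bystander: small round steel wax tin with a brass-coloured lid, 54 mm across, 42 mm high, on the bench between skid and sharpening stone. Origin: centre of its underside. To be left where it is.
- block_plane: Bystander: block plane, 150 mm long x 46 mm wide, about 58 mm high, dark steel with a brass cap, at the near left or near right. Origin: centre of its sole; x along its length. To be left where it is.
Mind the look-alikes: they are no part of the job. What is shaped like the beam_weight but red is not meant.

How it is judged:
At the end, for the whole second after the job is handed in: Wide board on both bearers, centred on the skid; a sticker on it over each bearer (13 mm); narrow board on the stickers, centred over the wide one; beam upright on its middle. Centred: 15 mm along, 12 mm across; square within 8 degrees, heights within 5 mm; all released, at rest (x of wide_board in the frame of skid between -0.015 and 0.015 m and y of wide_board in the frame of skid between -0.012 and 0.012 m and z of wide_board in the frame of skid between 0.032 and 0.042 m and angle between the x axis of wide_board and the x axis of skid, either way round below 0.14 rad and angle between each of wide_board, narrow_board, beam_weight's own z axis and vertical below 0.1 rad and x of narrow_board in the frame of wide_board between -0.015 and 0.015 m and y of narrow_board in the frame of wide_board between -0.012 and 0.012 m and z of narrow_board in the frame of wide_board between 0.031 and 0.041 m and angle between the x axis of narrow_board and the x axis of wide_board, either way round below 0.14 rad and x of beam_weight in the frame of narrow_board between -0.015 and 0.015 m and y of beam_weight in the frame of narrow_board between -0.012 and 0.012 m and z of beam_weight in the frame of narrow_board between 0.011 and 0.021 m and angle between the x axis of beam_weight and the x axis of narrow_board, either way round below 0.14 rad and z of sticker_a in the frame of wide_board between 0.011 and 0.021 m and angle between the x axis of each of sticker_a, sticker_b and the y axis of bearer_1, either way round below 0.14 rad and z of sticker_b in the frame of wide_board between 0.011 and 0.021 m and ((horizontal distance between sticker_a and bearer_1 below 0.013 m and horizontal distance between sticker_b and bearer_2 below 0.013 m) or (horizontal distance between sticker_a and bearer_2 below 0.013 m and horizontal distance between sticker_b and bearer_1 below 0.013 m)) and linear speed of each of wide_board, sticker_a, sticker_b, narrow_board, beam_weight below 0.01 m/s and angular speed of each of wide_board, sticker_a, sticker_b, narrow_board, beam_weight below 0.1 rad/s); the robot touches nothing.
It fails at once if the wax tin is pushed more than 30 mm (distance of wax_tin from where it was at the start of the episode above 0.03 m).
It fails at once if the block plane is pushed more than 30 mm (distance of block_plane from where it was at the start of the episode above 0.03 m).
It also fails if it takes over 144 s, if anything falls off the work surface, if the arm or the gripper's body presses on something with over 40 N, if the wrist force passes 120 N, or if a joint passes its speed limit or range.

### The arm

A 6-joint arm with a two-finger parallel gripper is mounted at the origin on the work surface. World frame = base frame: x ahead of the robot, y to its left, z up, the work surface at z = 0. Lengths are in m, angles in rad, forces in N, time in s.
With the tool pointing down it reaches from about 0.35 to 0.775 m from the base axis. Payload 7.3 kg.
Tool frame: the origin (TCP) lies at the centre of the arm's flange, where the gripper is bolted on; the fingertips stand 178 mm ahead of it and the grasp point (between the pads) lies 159 mm ahead of it (tip_extent is the distance from the TCP to the fingertips, in m); z points along the fingers, y is the line along which they close (so a half turn about z gives the same grasp; the last joint's range is limited). The gripper opens to 92 mm and grips with 3 to 60 N. Pads are 19 mm wide; open, the fingers measure 130 mm over their backs; the gripper's body (75 mm by 190 mm) begins 47 mm behind the grasp point.
Start: joints at [-1.4, 0.342, 1.524, -0, 1.275, -0.146], TCP at [0.164, -0.499, 0.405] pointing down, gripper open.
Joint ranges: [-2.53, 2.53], [-0.77, 2.02], [0.04, 2.7], [-1, 4.14], [0.28, 2.66], [-3.11, 3.11]. Speed limits (rad/s): [2.57, 2.57, 3.14, 3.14, 3.14, 3.14].

### API

Orientations are given as [roll, pitch, yaw] about the fixed x, y, z axes, in that order (R = Rz(yaw) Ry(pitch) Rx(roll)).
In Python, from cell import * gives the robot as it stands.
- The arm moves only by the tool arm_command, never from a script. Its arguments are lists of equal length, an entry for each row: "xyz": the shift along the world's x, y, z in mm, a list of three; "spin": the turn about the world's z in degrees. In form: {"xyz": [[tx, ty, tz], ...], "spin": [spin, ...]}. A call has 1 to 20 rows; each row shifts and turns the commanded pose from where the row before left it; what a row does not reach is not made up. A row lasts 1/10 s, in which the tool goes at most 50 mm and 8.59 degrees, less where a joint would pass 70% of its speed; a pose out of reach is approached as far as the arm can. A call with a gripper value outside its range is refused whole. "jaw" is the opening, from -1 (shut) to 1 (fully open), set as the call begins (left out, the last holds). The fingers move at their own pace and stop on an object; "squeeze" is the grip in N (left out, the last holds). Time passes only in rows, so rows that do not move let the fingers close. It gives the time, the measured TCP pose, the force, the opening and the grip force at its end, in the units of the state.
- observe(): the state, without advancing time (a new reading comes with each control period).
- read_camera(name): name is "scene" or "top"; returns a dict with "img" (420x560x3 uint8, red, green, blue), "depth" (420x560 float32, m along the optical axis (not along the pixel's ray), 0 where there is no reading), "fx", "fy", "cx", "cy" (pixels), "dist_coeffs" ([k1, k2, p1, p2, k3] as OpenCV has them; the pictures are not rectified), "world_from_camera" (4x4, takes a point from camera to world coordinates). Camera axes: x right, y up, looking along -z (the intrinsics and any distortion apply to the point x, -y, -z); pixel columns grow to the right and rows downward; lengths in m; the calibration is good to about 2 mm. A picture is of the moment at which its call begins.
- hand_in(): hands the job in; it is judged then, once.
The state is a dict: "time": time; "qpos": joint angles; "qvel": joint speeds; "joint_efforts": joint torques, N m; "tool_pos": TCP position; "tool_rot": TCP orientation; "contact_force": force on the tool from outside, world axes, zero at the start; "torque": the same for the moment, N m; "opening": finger opening in m; "grip_force": force on a finger pad.
Only numpy, scipy, OpenCV 4.12 (cv2) and the standard library are available. Lean on these libraries where they do the work, as an engineer would, in place of code of your own. Each camera call takes 0.05 s, during which the arm holds its last target. There are 200 camera calls.

## Working session

There is one attempt and no reset: what is moved stays moved. The work goes in short steps, Python scripts to look and compute and a tool call to move; the robot and the scene stay as the last step left them, time stands still between calls to the robot, and variables do not carry over. Pictures are saved under pics/ and viewed, at most 14 in all, crops included, and the job is handed in when it is done.

Besides the shell and the picture viewer there is one more tool, called in YAML: its name, and indented under it one key for each argument. arm_command: Moves the arm, as the interface text tells. Its arguments: {"type":"object","properties":{"xyz":{"type":"array","items":{"type":"array","items":{"type":"number"}}},"spin":{"type":"array","items":{"type":"number"}},"jaw":{"type":"number"},"squeeze":{"type":"number"}},"required":["xyz","spin"]}

```bash
mkdir -p pics; ls; python3 - <<'E'
from cell import *
import numpy as np, cv2, pickle
d={}
for n in ("top","scene"):
    c=read_camera(n); d[n]=c
    cv2.imwrite(f"pics/{n}0.png",c["img"][:,:,::-1])
    print(n,c["fx"],c["fy"],c["cx"],c["cy"],c["dist_coeffs"],np.round(c["world_from_camera"],3).tolist(),(c["depth"]>0).mean())
pickle.dump(d,open("c0.pkl","wb"))
s=observe();print(s)
E
```

```text
pics
top 486.584983288237 486.584983288237 276.69137913396395 219.54969021936216 [-0.12731315  0.          0.          0.          0.        ] [[0.016, 0.998, -0.061, 0.359], [-1.0, 0.017, 0.017, 0.006], [0.018, 0.061, 0.998, 1.267], [0.0, 0.0, 0.0, 1.0]] 0.9959396258503401
scene 419.28963746165124 419.28963746165124 285.44217185898475 206.71087541345688 [-0.02937018  0.          0.          0.          0.        ] [[0.227, -0.786, 0.575, 1.046], [0.974, 0.184, -0.134, -0.152], [-0.0, 0.591, 0.807, 0.872], [0.0, 0.0, 0.0, 1.0]] 0.9957695578231293
{'time': 0.1, 'qpos': array([-1.39998982e+00,  3.42669900e-01,  1.52491333e+00, -1.70512464e-05,
        1.27539310e+00, -1.46030868e-01]), 'qvel': array([-3.74925377e-04, -3.05339167e-03, -2.51725331e-03,  1.83294433e-04,
       -5.27511943e-05, -1.31999614e-03]), 'joint_efforts': array([ 1.84005563e-03, -4.32003987e+01, -2.44694102e+01,  7.19109806e-02,
        5.26714569e-02, -5.48978846e-05]), 'tool_pos': array([ 0.16355449, -0.49875362,  0.40410839]), 'tool_rot': array([-3.14022133e+00, -1.85209906e-04,  3.16842225e-01]), 'contact_force': array([0.61538111, 0.47652763, 0.16339559]), 'torque': array([-0.02519254,  0.00441512, -0.01775507]), 'grip_force': 0.0, 'opening': 0.0917837689775456}
```

View pics/top0.png

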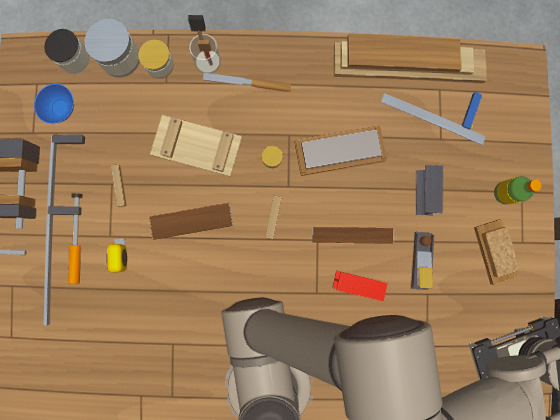

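View pics/scene0.png

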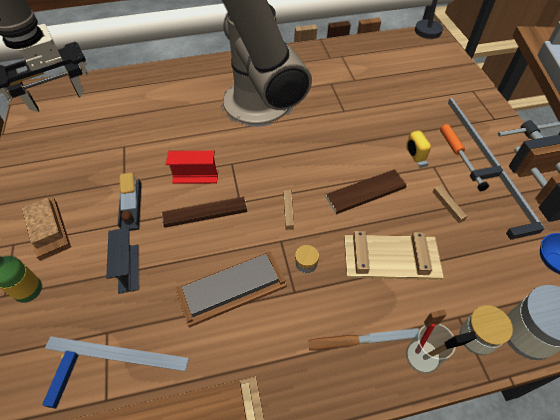

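The top view shows the skid at about (195,145), with bearers at (172,137) and (224,153). The wide board is at (190,221) and the narrow board at (352,235). Stickers are at (118,185) and (274,217), the beam at (430,190), the plane at (423,260) and the tin at (272,156). The scene view agrees: skid (393,255), beam (122,260), boards (366,190) and (204,211), stickers (449,203) and (289,209). The red beam in both views is the look-alike.

```bash
cat > h.py <<'E'
import numpy as np, cv2
def pts(c):
    "world point of every pixel (HxWx3) from depth"
    h,w=c["depth"].shape
    u,v=np.meshgrid(np.arange(w),np.arange(h))
    K=np.array([[c["fx"],0,c["cx"]],[0,c["fy"],c["cy"]],[0,0,1]])
    n=cv2.undistortPoints(np.stack([u,v],-1).reshape(-1,1,2).astype(np.float32),K,np.array(c["dist_coeffs"])).reshape(h,w,2)
    D=c["depth"]; P=np.stack([n[...,0]*D,-n[...,1]*D,-D],-1)
    T=c["world_from_camera"]; P=P@T[:3,:3].T+T[:3,3]; P[D==0]=np.nan
    return P
def rect(P,lo,hi,near,rad=.14,minpx=20):
    "top faces: components with height lo..hi near a point -> (x,y,z,yaw_deg of long side,len,wid)"
    m=((P[...,2]>lo)&(P[...,2]<hi)&(np.hypot(P[...,0]-near[0],P[...,1]-near[1])<rad)).astype(np.uint8)
    n,l,s,_=cv2.connectedComponentsWithStats(m,connectivity=4); out=[]
    for i in range(1,n):
        if s[i,4]<minpx: continue
        q=P[l==i]; (cx,cy),_,_=r=cv2.minAreaRect((q[:,:2]*1000).astype(np.float32))
        b=cv2.boxPoints(r); e=[b[1]-b[0],b[2]-b[1]]; e.sort(key=np.linalg.norm)
        a=np.degrees(np.arctan2(e[1][1],e[1][0])); a=(a+90)%180-90
        out.append([round(float(t),1) for t in (cx,cy,np.median(q[:,2])*1000,a,np.linalg.norm(e[1]),np.linalg.norm(e[0]),s[i,4])])
    return out
E
cat > m.py <<'E'
import pickle; from h import *
d=pickle.load(open("c0.pkl","rb")); Pt,Ps=pts(d["top"]),pts(d["scene"])
print("bench z",np.nanmedian(Pt[250:300,120:220,2]),np.nanmedian(Ps[270:300,300:340,2]))
for n,(u,v),lo,hi in [("skid",(197,146),.004,.045),("skidtop",(197,146),.029,.045),("wide",(190,221),.008,.03),("narrow",(352,235),.008,.03),("stA",(118,185),.01,.03),("stB",(274,217),.01,.03),("beam",(430,190),.06,.1),("plane",(423,260),.015,.1),("tin",(272,156),.03,.06),("stone",(340,150),.008,.1),("red",(360,286),.01,.1)]:
    c=Pt[v,u]; print(n,np.round(c*1000))
    for P in (Pt,Ps): print("   ",rect(P,lo,hi,c[:2]))
E
python3 m.py
```

```text
bench z -0.00010049195016303969 0.00038156793466503913
skid [626. 197.  13.]
    [[628.8, 201.9, 13.3, 74.3, 222.7, 117.6, 3450.0]]
    [[625.1, 203.4, 13.0, 75.2, 220.8, 118.8, 4067.0]]
skidtop [626. 197.  13.]
    [[644.9, 263.9, 37.0, -13.9, 101.8, 31.2, 452.0], [610.5, 129.1, 37.1, -14.8, 100.4, 29.4, 430.0]]
    [[608.9, 129.4, 37.3, -14.4, 102.0, 28.5, 502.0], [644.6, 264.3, 37.1, -16.2, 103.0, 29.5, 504.0]]
wide [429. 209.  11.]
    [[429.8, 209.5, 15.7, -79.4, 212.2, 62.2, 1900.0]]
    [[428.4, 210.0, 16.4, -79.0, 212.7, 63.0, 1582.0]]
narrow [ 400. -209.   21.]
    [[400.9, -211.5, 16.1, -90.0, 210.0, 41.2, 1257.0]]
    [[277.5, -206.8, 17.4, 81.4, 86.3, 11.7, 195.0], [399.1, -211.6, 16.2, -89.9, 211.4, 46.2, 1223.0]]
stA [519. 400.  20.]
    [[613.4, 310.5, 12.5, -16.7, 24.9, 14.1, 38.0], [602.7, 295.8, 12.4, 41.0, 21.1, 9.9, 20.0], [519.7, 401.2, 19.6, 11.1, 109.1, 22.0, 341.0], [462.2, 511.6, 23.7, -3.6, 66.2, 28.4, 163.0], [429.3, 298.1, 15.7, -78.3, 37.0, 28.3, 97.0]]
    [[462.7, 513.9, 22.4, 0.2, 66.9, 29.5, 177.0], [435.1, 303.5, 16.3, -44.7, 45.5, 23.7, 90.0], [517.
[... 992 characters left out ...]
 22.0, 167.0]]
tin [597.   0.  44.]
    [[610.1, 127.8, 37.2, -14.0, 100.2, 25.8, 328.0], [609.3, -108.0, 34.3, 10.6, 71.2, 60.3, 585.0], [597.7, 1.6, 41.6, 45.6, 52.5, 52.2, 350.0]]
    [[608.5, 128.1, 37.3, -14.1, 102.0, 25.5, 376.0], [596.9, 2.4, 41.9, -83.4, 53.3, 53.2, 438.0], [607.7, -108.9, 34.3, 11.3, 72.8, 60.6, 759.0]]
stone [ 618. -175.   34.]
    [[624.6, -179.5, 32.5, -78.9, 233.8, 99.4, 3114.0]]
    [[621.7, -177.6, 33.2, -78.6, 231.1, 97.5, 4175.0]]
red [ 273. -220.   81.]
    [[396.8, -218.5, 16.2, 89.9, 177.0, 32.7, 601.0], [272.2, -224.0, 80.2, 77.3, 119.9, 46.3, 907.0]]
    [[270.6, -223.6, 78.7, 78.0, 121.4, 50.0, 1183.0], [395.0, -219.5, 16.4, -89.4, 175.4, 36.3, 547.0]]
```

arm_command:
  xyz:
    - [36,25,0]
    - [36,25,0]
    - [36,25,0]
    - [36,25,0]
    - [36,25,0]
    - [36,25,0]
    - [36,25,0]
    - [36,25,0]
    - [-2,42,0]
    - [-2,42,0]
    - [-2,42,0]
    - [-2,42,0]
    - [-2,42,0]
    - [-2,42,0]
    - [-2,42,0]
    - [-2,42,0]
    - [-2,42,0]
    - [-2,42,0]
    - [-2,42,0]
    - [0,46,0]
  spin: [4,4,4,4,4,4,4,4,4,4,4,4,4,4,4,4,4.5,4.5,4.5,5]
  jaw: 1
  squeeze: 30

```text
time: 2.1
tool_pos: [0.429, 0.2107, 0.4046]
tool_rot: [-3.141, 0.0, 1.76]
contact_force: [1.3, -0.4, 0.3]
opening: 0.0917
grip_force: 0.0
```

arm_command:
  xyz:
    - [0,0,0]
    - [0,0,0]
    - [0,0,0]
  spin: [0,0,0]

```text
time: 2.4
tool_pos: [0.4296, 0.2085, 0.4045]
tool_rot: [-3.141, 0.001, 1.756]
contact_force: [-0.4, -0.3, 0.2]
opening: 0.092
grip_force: 0.0
```

arm_command:
  xyz:
    - [0,1,-30]
    - [0,0,-30]
    - [0,0,-30]
    - [0,0,-30]
    - [0,0,-30]
    - [0,0,-30]
    - [0,0,-20]
    - [0,0,-10]
    - [0,0,-6]
    - [0,0,-6]
    - [0,0,0]
    - [0,0,0]
  spin: [0,0,0,0,0,0,0,0,0,0,0,0]

```text
time: 3.6
tool_pos: [0.4298, 0.2101, 0.1834]
tool_rot: [3.14, -0.0, 1.757]
contact_force: [0.2, 0.1, -0.0]
opening: 0.0918
grip_force: 0.0
```

arm_command:
  xyz:
    - [0,0,0]
    - [0,0,0]
    - [0,0,0]
    - [0,0,0]
    - [0,0,0]
    - [0,0,0]
    - [0,0,0]
    - [0,0,0]
  spin: [0,0,0,0,0,0,0,0]
  jaw: -1

```text
time: 4.4
tool_pos: [0.4295, 0.2101, 0.1828]
tool_rot: [3.142, -0.0, 1.757]
contact_force: [-1.5, 0.4, 2.7]
opening: 0.0596
grip_force: 30.0
```

arm_command:
  xyz:
    - [0,0,20]
    - [0,0,30]
    - [0,0,30]
    - [20,-1,0]
    - [20,-1,0]
    - [20,-1,0]
    - [20,-1,0]
    - [20,-1,0]
    - [20,-1,0]
    - [20,-1,0]
    - [20,-1,0]
    - [20,0,0]
    - [17.5,0,0]
    - [0,0,0]
    - [0,0,0]
    - [0,0,0]
  spin: [0,0,0,-2.5,-2.5,-2.5,-2.5,-2.5,-2.5,-2.5,-2.5,-2.5,-3,0,0,0]

```text
time: 6.0
tool_pos: [0.6262, 0.2022, 0.2623]
tool_rot: [-3.14, 0.001, 1.313]
contact_force: [-0.6, 0.5, -1.7]
opening: 0.0597
grip_force: 30.0
```

arm_command:
  xyz:
    - [0.5,0.5,-15]
    - [0,0,-12]
    - [0,0,-8]
    - [0,0,-4]
    - [0,0,-2]
    - [0,0,-1]
    - [0,0,0]
  spin: [0,0,0,0,0,0,0]

```text
time: 6.7
tool_pos: [0.6277, 0.2026, 0.2209]
tool_rot: [3.141, -0.0, 1.312]
contact_force: [0.6, -0.1, -2.3]
opening: 0.0597
grip_force: 30.0
```

arm_command:
  xyz:
    - [0,0,0]
    - [0,0,0]
    - [0,0,0]
    - [0,0,0]
    - [0,0,0]
    - [0,0,20]
    - [0,0,30]
    - [0,0,40]
    - [0,0,20]
  spin: [0,0,0,0,0,0,0,0,0]
  jaw: 1

```text
time: 7.6
tool_pos: [0.628, 0.2027, 0.3345]
tool_rot: [3.137, -0.002, 1.312]
contact_force: [1.4, -0.2, 0.5]
opening: 0.0916
grip_force: 0.0
```

arm_command:
  xyz:
    - [-11,20,0]
    - [-11,20,0]
    - [-11,20,0]
    - [-11,20,0]
    - [-11,20,0]
    - [-11,20,0]
    - [-11,20,0]
    - [-11,20,0]
    - [-11,20,0]
    - [-10,19.5,0]
    - [0,0,0]
    - [0,0,0]
    - [0,0,0]
  spin: [-6.4,-6.4,-6.4,-6.4,-6.4,-6.4,-6.4,-6.4,-6.4,-6.4,0,0,0]

```text
time: 8.9
tool_pos: [0.519, 0.4014, 0.3307]
tool_rot: [3.141, -0.0, 0.196]
contact_force: [-0.6, -0.2, 0.1]
opening: 0.0917
grip_force: 0.0
```

Sticker grip: TCP down to 183 mm.

arm_command:
  xyz:
    - [0,0,-30]
    - [0,0,-30]
    - [0,0,-30]
    - [0,0,-25]
    - [0,0,-15]
    - [0,0,-10]
    - [0,0,-5]
    - [0,0,-3]
    - [0,0,0]
    - [0,0,0]
  spin: [0,0,0,0,0,0,0,0,0,0]

```text
time: 9.9
tool_pos: [0.5188, 0.4023, 0.1837]
tool_rot: [-3.141, -0.001, 0.195]
contact_force: [0.8, -0.7, 0.1]
opening: 0.0917
grip_force: 0.0
```

arm_command:
  xyz:
    - [0,0,0]
    - [0,0,0]
    - [0,0,0]
    - [0,0,0]
    - [0,0,0]
    - [0,0,0]
    - [0,0,0]
    - [0,0,0]
    - [0,0,0]
    - [0,0,0]
    - [0,0,0]
    - [0,0,0]
  spin: [0,0,0,0,0,0,0,0,0,0,0,0]
  jaw: -1

```text
time: 11.1
tool_pos: [0.5186, 0.4021, 0.1827]
tool_rot: [3.142, 0.0, 0.195]
contact_force: [0.2, 0.5, -0.1]
opening: 0.0198
grip_force: 30.0
```

```bash
cat > look.py <<'E'
import sys; from cell import *; from h import *
# args: name,x,y,lo,hi (mm) ...
cs={n:read_camera(n) for n in("top","scene")}
for a in sys.argv[1:]:
    n,x,y,lo,hi=a.split(","); 
    for k,c in cs.items(): print(n,k,rect(pts(c),float(lo)/1e3,float(hi)/1e3,(float(x)/1e3,float(y)/1e3),.16,40))
for k,c in cs.items(): cv2.imwrite(f"pics/{k}_{int(observe()['time']*10)}.png",c["img"][:,:,::-1])
E
python3 look.py wide,627,202,48,60
```

```text
wide top [[629.0, 201.6, 53.2, 75.3, 210.2, 62.4, 1875.0]]
wide scene [[628.1, 202.2, 53.2, 75.4, 210.5, 63.1, 2187.0]]
```

arm_command:
  xyz:
    - [0,0,25]
    - [0,0,40]
    - [0,0,35]
    - [16,-17,0]
    - [16,-17,0]
    - [16,-17,0]
    - [16,-17,0]
    - [16,-17,0]
    - [16,-17,0]
    - [16,-18,0]
    - [14,-18,0]
    - [0,0,0]
    - [0,0,0]
    - [0,0,0]
  spin: [0,0,0,-3.25,-3.25,-3.25,-3.25,-3.25,-3.25,-3.25,-3.25,0,0,0]

```text
time: 12.6
tool_pos: [0.644, 0.2649, 0.2826]
tool_rot: [3.142, 0.001, -0.258]
contact_force: [1.0, -0.4, 0.7]
opening: 0.0198
grip_force: 30.0
```

arm_command:
  xyz:
    - [0.5,-0.5,-15]
    - [0,0,-15]
    - [0,0,-8]
    - [0,0,-4]
    - [0,0,-2]
    - [0,0,-1.5]
    - [0,0,0]
  spin: [0,0,0,0,0,0,0]

```text
time: 13.3
tool_pos: [0.6452, 0.2636, 0.2375]
tool_rot: [-3.141, -0.0, -0.259]
contact_force: [0.2, -0.3, -0.4]
opening: 0.0197
grip_force: 30.0
```

arm_command:
  xyz:
    - [0,0,0]
    - [0,0,0]
    - [0,0,0]
    - [0,0,0]
    - [0,0,0]
    - [0,0,10]
    - [0,0,30]
    - [0,0,40]
    - [0,0,0]
  spin: [0,0,0,0,0,0,0,0,0]
  jaw: 1

```text
time: 14.2
tool_pos: [0.6462, 0.264, 0.325]
tool_rot: [-3.135, -0.011, -0.259]
contact_force: [0.6, 0.3, -0.2]
opening: 0.0872
grip_force: 0.0
```

arm_command:
  xyz:
    - [-17,-22,0]
    - [-17,-22,0]
    - [-17,-22,0]
    - [-17,-22,0]
    - [-17,-22,0]
    - [-17,-22,0]
    - [-17,-22,0]
    - [-17,-22,0]
    - [-17,-23,0]
    - [-17,-23,0]
    - [-17,-23,0]
    - [-16,-23,0]
    - [0,0,0]
    - [0,0,0]
    - [0,0,0]
  spin: [0.5,0.5,0.5,0.5,0.5,0.5,0.5,0.5,0.5,0,0,0,0,0,0]

```text
time: 15.7
tool_pos: [0.4426, -0.004, 0.3176]
tool_rot: [-3.141, -0.001, -0.18]
contact_force: [-0.1, -0.3, -0.8]
opening: 0.092
grip_force: 0.0
```

```bash
python3 look.py st,642,262,65,80
```

```text
st top [[646.3, 262.8, 72.7, -15.0, 112.5, 21.9, 377.0]]
st scene [[645.3, 262.5, 72.8, -16.0, 110.9, 21.9, 425.0]]
```

Sticker A is placed within about 2 mm. Next is sticker B.

arm_command:
  xyz:
    - [0,0,-30]
    - [0,0,-30]
    - [0,0,-30]
    - [0,0,-20]
    - [0,0,-12]
    - [0,0,-8]
    - [0,0,-4]
    - [0,0,0]
    - [0,0,0]
  spin: [0,0,0,0,0,0,0,0,0]

```text
time: 16.7
tool_pos: [0.4424, -0.0043, 0.1837]
tool_rot: [3.142, -0.001, -0.18]
contact_force: [-0.9, -0.5, -0.4]
opening: 0.0919
grip_force: 0.0
```

arm_command:
  xyz:
    - [0,0,0]
    - [0,0,0]
    - [0,0,0]
    - [0,0,0]
    - [0,0,0]
    - [0,0,0]
    - [0,0,0]
    - [0,0,0]
    - [0,0,0]
    - [0,0,0]
    - [0,0,0]
    - [0,0,0]
  spin: [0,0,0,0,0,0,0,0,0,0,0,0]
  jaw: -1

```text
time: 17.9
tool_pos: [0.4421, -0.0044, 0.1832]
tool_rot: [3.141, 0.0, -0.181]
contact_force: [0.1, -0.0, -1.1]
opening: 0.0199
grip_force: 30.0
```

arm_command:
  xyz:
    - [0,0,25]
    - [0,0,40]
    - [0,0,35]
    - [17,13,0]
    - [17,13,0]
    - [17,13,0]
    - [17,13,0]
    - [17,13,0]
    - [17,13,0]
    - [17,13,0]
    - [16,14,0]
    - [16,14,0]
    - [16,14,0]
    - [0,0,0]
    - [0,0,0]
    - [0,0,0]
  spin: [0,0,0,-0.5,-0.5,-0.5,-0.5,-0.5,-0.5,-0.5,-0.5,-0.5,0,0,0,0]

```text
time: 19.5
tool_pos: [0.6084, 0.1281, 0.283]
tool_rot: [3.141, 0.001, -0.259]
contact_force: [0.7, 0.2, -0.3]
opening: 0.0198
grip_force: 30.0
```

arm_command:
  xyz:
    - [0,0,-15]
    - [0,0,-15]
    - [0,0,-8]
    - [0,0,-4]
    - [0,0,-2]
    - [0,0,-1.5]
    - [0,0,0]
  spin: [0,0,0,0,0,0,0]

```text
time: 20.2
tool_pos: [0.6092, 0.1286, 0.2381]
tool_rot: [-3.141, -0.001, -0.259]
contact_force: [1.2, -0.3, 0.2]
opening: 0.0197
grip_force: 30.0
```

arm_command:
  xyz:
    - [0,0,-1]
    - [0,0,0]
    - [0,0,0]
    - [0,0,0]
    - [0,0,0]
    - [0,0,0]
    - [0,0,10]
    - [0,0,30]
    - [0,0,50]
    - [0,0,0]
  spin: [0,0,0,0,0,0,0,0,0,0]
  jaw: 1

```text
time: 21.2
tool_pos: [0.6106, 0.1289, 0.3348]
tool_rot: [-3.137, -0.013, -0.259]
contact_force: [1.2, 0.3, 0.3]
opening: 0.0911
grip_force: 0.0
```

arm_command:
  xyz:
    - [-13,-24,0]
    - [-13,-24,0]
    - [-13,-24,0]
    - [-13,-24,0]
    - [-13,-24,0]
    - [-13,-24,0]
    - [-13,-24,0]
    - [-13,-24,0]
    - [-13,-24,0]
    - [-13,-24,0]
    - [-13,-24,0]
    - [-13,-24,0]
    - [-13,-24,0]
    - [-13,-24,0]
    - [-13,-24,0]
    - [-6,0,0]
    - [0,0,0]
    - [0,0,0]
    - [0,0,0]
  spin: [7,7,7,7,7,7,7,7,7,7,7,7,7,7,6.8,0,0,0,0]
  jaw: 0.52

```text
time: 23.1
tool_pos: [0.4085, -0.2306, 0.3269]
tool_rot: [3.141, 0.0, 1.57]
contact_force: [-0.4, -0.4, -0.4]
opening: 0.0697
grip_force: 0.0
```

```bash
python3 look.py st,627,195,65,80
```

```text
st top [[646.4, 262.7, 72.7, -14.7, 112.4, 22.4, 378.0], [609.9, 128.2, 72.8, -15.1, 108.7, 20.9, 355.0]]
st scene [[609.6, 128.2, 73.1, -14.9, 109.6, 20.6, 419.0], [645.3, 262.4, 73.1, -15.8, 113.2, 21.4, 428.0]]
```

arm_command:
  xyz:
    - [0,0,-30]
    - [0,0,-30]
    - [0,0,-30]
    - [0,0,-20]
    - [0,0,-14]
    - [0,0,-10]
    - [0,0,-6]
    - [0,0,-3]
    - [0,0,0]
    - [0,0,0]
  spin: [0,0,0,0,0,0,0,0,0,0]

```text
time: 24.2
tool_pos: [0.4083, -0.2315, 0.1842]
tool_rot: [3.141, 0.001, 1.57]
contact_force: [0.1, 0.5, -0.3]
opening: 0.0699
grip_force: 0.0
```

arm_command:
  xyz:
    - [0,0,0]
    - [0,0,0]
    - [0,0,0]
    - [0,0,0]
    - [0,0,0]
    - [0,0,0]
    - [0,0,0]
    - [0,0,0]
    - [0,0,0]
  spin: [0,0,0,0,0,0,0,0,0]
  jaw: -1

```text
time: 25.1
tool_pos: [0.4081, -0.2314, 0.1838]
tool_rot: [3.142, 0.0, 1.57]
contact_force: [-2.4, 0.0, 4.3]
opening: 0.0398
grip_force: 29.9
```

arm_command:
  xyz:
    - [0,0,10]
    - [0,0,30]
    - [0,0,30]
    - [0,0,30]
    - [0,0,20]
    - [0,0,0]
    - [0,0,0]
  spin: [0,0,0,0,0,0,0]

```text
time: 25.8
tool_pos: [0.408, -0.2312, 0.3038]
tool_rot: [3.141, 0.0, 1.57]
contact_force: [-0.1, -0.2, -2.0]
opening: 0.0399
grip_force: 29.9
```

arm_command:
  xyz:
    - [14,27,0]
    - [14,27,0]
    - [14,27,0]
    - [14,27,0]
    - [14,27,0]
    - [14,27,0]
    - [14,27,0]
    - [14,27,0]
    - [14,27,0]
    - [14,27,0]
    - [14,27,0]
    - [14,27,0]
    - [14,27,0]
    - [14,27,0]
    - [14,27,0]
    - [5,9,0]
    - [0,0,0]
    - [0,0,0]
    - [0,0,0]
  spin: [-1,-1,-1,-1,-1,-1,-1,-1,-1,-1,-1,-1,-1,-1,-0.8,0,0,0,0]

```text
time: 27.7
tool_pos: [0.6227, 0.1814, 0.3033]
tool_rot: [-3.141, 0.001, 1.311]
contact_force: [0.4, -0.3, -0.1]
opening: 0.0396
grip_force: 29.9
```

```bash
python3 look.py nb,640,242,110,150 nb,615,150,110,150
```

```text
nb top [[644.8, 275.7, 135.1, -17.6, 35.5, 35.1, 191.0], [610.1, 123.9, 135.2, 78.1, 53.3, 40.4, 349.0]]
nb scene [[610.6, 134.2, 135.7, 76.8, 73.1, 43.1, 659.0], [645.6, 272.7, 135.6, 74.7, 61.9, 42.4, 500.0]]
nb top [[644.8, 275.7, 135.1, -17.6, 35.5, 35.1, 191.0], [610.1, 123.9, 135.2, 78.1, 53.3, 40.4, 349.0]]
nb scene [[610.6, 134.2, 135.7, 76.8, 73.1, 43.1, 659.0], [645.6, 272.7, 135.6, 74.7, 61.9, 42.4, 500.0]]
```

arm_command:
  xyz:
    - [0,1,-15]
    - [0,0,-15]
    - [0,0,-8]
    - [0,0,-4]
    - [0,0,-2]
    - [0,0,-1.5]
    - [0,0,0]
  spin: [0,0,0,0,0,0,0]

```text
time: 28.5
tool_pos: [0.6232, 0.1836, 0.2586]
tool_rot: [3.141, -0.0, 1.312]
contact_force: [-0.0, 0.1, -0.1]
opening: 0.0396
grip_force: 29.9
```

arm_command:
  xyz:
    - [0,0,0]
    - [0,0,0]
    - [0,0,0]
    - [0,0,0]
    - [0,0,0]
    - [0,0,10]
    - [0,0,30]
    - [0,0,40]
    - [0,0,20]
    - [0,0,0]
  spin: [0,0,0,0,0,0,0,0,0,0]
  jaw: 0.5

```text
time: 29.5
tool_pos: [0.6235, 0.1838, 0.3631]
tool_rot: [3.134, -0.003, 1.312]
contact_force: [0.6, 0.1, -0.3]
opening: 0.069
grip_force: 0.0
```

arm_command:
  xyz:
    - [-5,-29,0]
    - [-5,-29,0]
    - [-5,-29,0]
    - [-5,-29,0]
    - [-5,-29,0]
    - [-5,-29,0]
    - [-5,-29,0]
    - [-5,-29,0]
    - [-5,-29,0]
    - [-5,-29,0]
    - [-5,-29,0]
    - [-5,-29,0]
    - [-5,-30,0]
    - [-6,-30,0]
    - [-6,-30,0]
    - [-6,-30,0]
    - [-6,-30,0]
    - [-6,-30,0]
    - [-6,-30,0]
    - [-5,-30,0]
  spin: [-4,-4,-4,-4,-4,-4,-4,-4,-4,-4,-4,-4,-4,-4,-4,-4,-4,-4,-4,-0.9]
  jaw: 1

```text
time: 31.5
tool_pos: [0.5165, -0.4055, 0.3571]
tool_rot: [-3.14, 0.001, -0.033]
contact_force: [0.9, 0.4, -0.4]
opening: 0.0916
grip_force: 0.0
```

```bash
python3 look.py nb,628,202,83,98; python3 -c "
from cell import *
s=observe();print(s['tool_pos'],s['tool_rot'])"
```

```text
nb top [[629.3, 203.1, 89.0, 76.7, 210.6, 42.2, 1363.0]]
nb scene [[627.8, 203.0, 89.1, 76.5, 210.4, 43.2, 1578.0]]
[ 0.51560143 -0.40774875  0.35667756] [ 3.14140956e+00  1.57212429e-03 -3.47284407e-02]
```

arm_command:
  xyz:
    - [0,2,-30]
    - [0,0,-30]
    - [0,0,-30]
    - [0,0,-20]
    - [0,0,-10]
    - [0,0,-3]
    - [0,0,0]
    - [0,0,0]
  spin: [0,0,0,0,0,0,0,0]

```text
time: 32.4
tool_pos: [0.5174, -0.4025, 0.2365]
tool_rot: [3.14, -0.002, -0.03]
contact_force: [1.1, -0.2, 0.2]
opening: 0.092
grip_force: 0.0
```

arm_command:
  xyz:
    - [0,0,0]
    - [0,0,0]
    - [0,0,0]
    - [0,0,0]
    - [0,0,0]
    - [0,0,0]
    - [0,0,0]
    - [0,0,0]
    - [0,0,0]
    - [0,0,0]
  spin: [0,0,0,0,0,0,0,0,0,0]
  jaw: -1
  squeeze: 50

```text
time: 33.4
tool_pos: [0.5171, -0.4027, 0.2354]
tool_rot: [3.141, -0.0, -0.031]
contact_force: [-0.8, -3.2, 1.2]
opening: 0.0449
grip_force: 50.0
```

arm_command:
  xyz:
    - [0,0,5]
    - [0,0,20]
    - [0,0,30]
    - [0,0,30]
    - [0,0,30]
    - [0,0,15]
    - [0,0,0]
    - [0,0,0]
  spin: [0,0,0,0,0,0,0,0]

```text
time: 34.2
tool_pos: [0.5168, -0.4018, 0.3636]
tool_rot: [-3.139, 0.002, -0.03]
contact_force: [-0.4, 0.3, -8.5]
opening: 0.045
grip_force: 50.0
```

arm_command:
  xyz:
    - [3,20,0]
    - [5.5,30,0]
    - [5.5,30,0]
    - [5.5,30,0]
    - [5.5,30,0]
    - [5.5,30,0]
    - [5.5,30,0]
    - [5.5,30,0]
    - [5.5,30,0]
    - [5.5,30,0]
    - [5.5,30,0]
    - [5.5,30,0]
    - [5.5,30,0]
    - [5.5,30,0]
    - [5.5,30,0]
    - [5.5,30,0]
    - [5.5,30,0]
    - [5.5,30,0]
    - [5.5,30,0]
    - [5.5,30,0]
  spin: [2,4,4,4,4,4,4,4,4,4,4,4,4,4,4,4,4,4,4,4]

```text
time: 36.2
tool_pos: [0.6242, 0.1889, 0.3624]
tool_rot: [-3.137, 0.002, 1.334]
contact_force: [0.5, -0.3, -6.5]
opening: 0.0451
grip_force: 50.0
```

arm_command:
  xyz:
    - [4,15,0]
    - [0,0,0]
    - [0,0,0]
    - [0,0,0]
    - [0,0,0]
  spin: [0,0,0,0,0]

```text
time: 36.7
tool_pos: [0.6286, 0.2014, 0.3651]
tool_rot: [-3.141, 0.001, 1.329]
contact_force: [-0.6, -0.4, -6.7]
opening: 0.0448
grip_force: 50.0
```

```bash
python3 look.py beam,628,203,195,225 red,272,-224,60,95 plane,335,-395,15,70
```

```text
beam top [[619.2, 158.3, 209.9, -12.1, 46.9, 38.9, 288.0]]
beam scene [[620.9, 165.5, 210.4, 77.3, 49.7, 47.5, 440.0]]
red top [[272.3, -223.8, 80.1, 77.3, 119.9, 46.2, 898.0]]
red scene [[270.5, -223.3, 80.5, 76.1, 120.9, 52.5, 692.0]]
plane top [[336.2, -396.0, 35.6, -4.6, 142.2, 48.5, 876.0]]
plane scene [[263.4, -266.7, 33.8, 74.2, 32.8, 6.0, 113.0], [334.4, -394.6, 34.4, -3.1, 142.5, 47.3, 899.0]]
```

arm_command:
  xyz:
    - [0,2,-12]
    - [0,0,-12]
    - [0,0,-8]
    - [0,0,-4]
    - [0,0,-2]
    - [0,0,-1]
    - [0,0,-1]
    - [0,0,0]
    - [0,0,0]
  spin: [0,0,0,0,0,0,0,0,0]

```text
time: 37.7
tool_pos: [0.6286, 0.2046, 0.3256]
tool_rot: [3.141, -0.0, 1.331]
contact_force: [0.5, -0.4, -6.7]
opening: 0.0452
grip_force: 50.0
```

arm_command:
  xyz:
    - [0,0,-0.5]
    - [0,0,-0.5]
    - [0,0,0]
    - [0,0,0]
  spin: [0,0,0,0]

```text
time: 38.1
tool_pos: [0.6286, 0.2047, 0.3245]
tool_rot: [3.141, -0.0, 1.331]
contact_force: [0.1, 1.5, -5.7]
opening: 0.045
grip_force: 50.0
```

arm_command:
  xyz:
    - [0,0,-0.5]
    - [0,0,0]
    - [0,0,0]
  spin: [0,0,0]

```text
time: 38.4
tool_pos: [0.6286, 0.2047, 0.3243]
tool_rot: [3.141, -0.0, 1.331]
contact_force: [-0.2, -0.7, -1.3]
opening: 0.0452
grip_force: 50.0
```

arm_command:
  xyz:
    - [0,0,0]
    - [0,0,0]
    - [0,0,0]
    - [0,0,0]
    - [0,0,0]
    - [0,0,0]
    - [0,0,0]
    - [0,0,10]
    - [0,0,20]
    - [0,0,30]
    - [0,0,30]
    - [0,0,0]
  spin: [0,0,0,0,0,0,0,0,0,0,0,0]
  jaw: 1

```text
time: 39.6
tool_pos: [0.6289, 0.2048, 0.4199]
tool_rot: [3.132, -0.004, 1.331]
contact_force: [-0.2, 0.3, 0.5]
opening: 0.0918
grip_force: 0.0
```

arm_command:
  xyz:
    - [-15,-30,0]
    - [-15,-30,0]
    - [-15,-30,0]
    - [-15,-30,0]
    - [-15,-30,0]
    - [-15,-30,0]
    - [-15,-30,0]
    - [-15,-30,0]
    - [-15,-30,0]
    - [0,-30,0]
    - [0,0,0]
    - [0,0,0]
  spin: [0,0,0,0,0,0,0,0,0,0,0,0]

```text
time: 40.8
tool_pos: [0.4934, -0.0957, 0.4138]
tool_rot: [3.142, -0.0, 1.329]
contact_force: [0.2, 0.4, 0.3]
opening: 0.0916
grip_force: 0.0
```

```bash
python3 look.py beam,628,203,160,180 nb,628,202,83,98 st,628,202,66,80 wide,628,202,49,60 tin,597,2,35,55; ls pics
```

```text
beam top [[629.9, 201.2, 169.1, 76.2, 121.2, 47.7, 1044.0]]
beam scene [[630.1, 202.2, 169.4, 77.1, 119.4, 47.4, 1155.0]]
nb top [[629.2, 202.6, 90.6, 77.8, 209.9, 45.5, 771.0]]
nb scene [[630.2, 202.5, 90.6, 76.0, 210.8, 46.3, 1179.0]]
st top [[648.1, 116.8, 72.3, -15.7, 28.9, 17.9, 84.0], [608.4, 272.5, 72.9, -16.1, 33.5, 21.9, 119.0], [575.0, 137.7, 73.0, -15.1, 36.6, 20.9, 128.0]]
st scene [[568.2, 139.5, 73.1, -13.0, 24.0, 20.1, 81.0], [643.9, 116.8, 73.2, 73.9, 50.5, 37.8, 180.0], [680.6, 260.9, 73.5, 76.2, 73.8, 41.4, 219.0]]
wide top [[628.8, 296.4, 53.2, 74.1, 24.1, 10.9, 43.0], [605.2, 109.8, 53.5, -14.4, 59.2, 20.2, 80.0], [605.7, 204.4, 52.9, 77.1, 117.1, 16.6, 247.0]]
wide scene [[606.0, 109.3, 53.1, -14.3, 66.1, 19.8, 124.0], [644.3, 193.6, 53.2, 75.2, 116.2, 25.7, 522.0], [668.8, 287.1, 53.1, -14.4, 25.7, 25.0, 111.0]]
tin top [[595.2, 111.7, 51.6, -18.5, 80.4, 20.3, 98.0], [597.5, 1.7, 41.5, -45.5, 52.4, 52.2, 346.0]]
tin scene [[619.5, 107.1, 50.8, 13.5, 90.2, 31.3, 183.0], [597.2, 1.8, 41.9, -15.3, 53.9, 52.3, 414.0], [633.4, 147.7, 52.5, -12.9, 23.1, 19.1, 88.0]]
scene0.png
scene_112.png
scene_158.png
scene_232.png
scene_278.png
scene_316.png
scene_368.png
scene_409.png
top0.png
top_112.png
top_158.png
top_232.png
top_278.png
top_316.png
top_368.png
top_409.png
```

All within a few millimetres; one visual check.

View pics/scene_409.png

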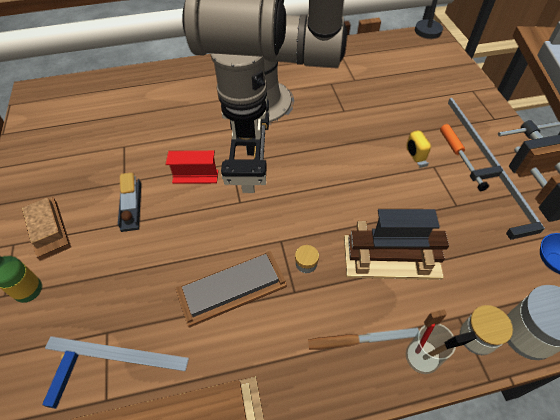

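The picture shows the full stack standing on the skid at about (397,245), with the beam on top at (407,228). The tin (307,258) and plane (130,203) have not moved, and the gripper is clear.

```bash
python3 -c "
from cell import *
print(hand_in())"
```

```text
the job is handed in; nothing more can be done
None
```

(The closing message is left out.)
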